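# Hold the planter arm level above its jig

## Robot

A 7-joint arm with a two-finger parallel gripper is mounted at the origin on the work surface. World frame = base frame: x ahead of the robot, y to its left, z up, the work surface at z = 0. Lengths are in m, angles in rad, forces in N, time in s.
With the tool pointing down it reaches from about 0.4 to 0.925 m from the base axis. Payload 4.1 kg.
Tool frame: the origin (TCP) lies between the finger pads; the fingertips stand 8 mm ahead of it and the grasp point (between the pads) lies 11 mm behind it; z points along the fingers, y is the direction in which the jaws open and shut (so a half turn about z gives the same grasp; the last joint's range is limited). The gripper opens to 85 mm and grips with 20 to 120 N. Pads are 22 mm wide; open, the fingers measure 114 mm over their backs; the gripper's body (76 mm by 85 mm) begins 54 mm behind the grasp point. The pads swing forward as they close: fully open they stand 13 mm farther back than shut.
Start: joints at [1.003, 0.398, 0.045, 1.537, -0.019, 1.207, -0.051], TCP at [0.294, -0.58, 0.239] pointing down, gripper open.
Joint ranges: [-2.82, 2.82], [-0.49, 2.23], [-1.37, 1.46], [0, 2.46], [-1.36, 4.5], [0.23, 2], [-2.94, 2.94]. Speed limits (rad/s): [2.57, 2.57, 3.14, 3.14, 3.14, 3.14, 3.14].

## Interface

Orientations are given as a unit quaternion [x, y, z, w].
In Python, from station import * gives the robot as it stands. Calls block until the motion is done:
- move_ptp(position, orientation): joint-space move of the TCP to a pose.
- move_linear(position, frame=None, feed=0.15, contact_N=None): straight line of the TCP; frame=None keeps the orientation; feed is the mean speed in m/s. With contact_N (N) it stops when the force on the tool has changed by that much, and returns True; else False.
- set_joints(angles): joint-space move.
- ungrasp() and close_gripper(strength=None): open the fingers fully, or close them until they stop; strength is the grip in N (None keeps the last).
- wait(seconds).
- ik(position, orientation): joint angles nearest the present ones, or None.
- snapshot(name): name is "scene" or "top" or "wrist"; returns the picture (400x640x3 uint8, red, green, blue); there is no depth.
- get_calibration(name): a dict with "camera_matrix" (3x3 intrinsics, pixels), "dist_coeffs" ([k1, k2, p1, p2, k3] as OpenCV has them; the pictures are not rectified), "T" (4x4, takes a point from camera to world coordinates); the wrist camera has in their place "hand_eye" (4x4, takes a point from camera to tool coordinates, whose origin is the TCP and whose axes are the flange's). Camera axes: x right, y up, looking along -z (the intrinsics and any distortion apply to the point x, -y, -z); pixel columns grow to the right and rows downward; lengths in m; the calibration is good to about 2 mm. A picture is of the moment at which its call begins: read the wrist's pose just before it. get_calibration takes no time and is no camera call.
A pose or a line that the arm cannot do raises IKError and nothing moves.
- close_job(): hands the job in, once; it reports no verdict.
Readings, each from a call of its own:
- read_clock(): time.
- read_joints(): joint angles.
- read_qvel(): joint speeds.
- read_joint_torque(): joint torques, N m.
- read_ee_pos(): TCP position.
- read_ee_rot(): TCP orientation.
- read_force(): force on the tool from outside, world axes, zero at the start.
- read_ft_torque(): the same for the moment, N m.
- read_gripper_width(): finger opening in m.
Only numpy, scipy, OpenCV 4.12 (cv2) and the standard library are available. Lean on these libraries where they do the work, as an engineer would, in place of code of your own. Each camera call takes 0.05 s, during which the arm holds its last target. There are 200 camera calls.

## Task

Pick up the wooden planter wall arm by its balance point, gripping lightly because the bare wood dents, and hold it level with its underside about 10 cm above the floor of the assembly jig, squarely over it with the metal foot plate above the blue-stop end, as if about to be lowered straight in. Do not touch the jig and leave the other things on the bench where they are. Finish while still holding the arm there; do not put it down or let go.

Things in the scene. Friction and masses are not known exactly. Their poses are not given: they have to be found in the camera images.
- bracket: Planter wall arm, loose, lying flat. Brown wooden bar 248 mm long, 16 wide, 22 high; upright dark steel foot plate (12 mm thick, 80 wide across the bar, 30 high) on one end; thin brass peg (10 mm diameter, 24 above the bar) near the other. Length 260 mm overall, underside flush. Origin: on the underside at mid-length; x from foot plate to peg, z up. About 0.2 kg, varies by a quarter.
- bracket_foot (a point): Point on the arm's underside under the middle of the foot plate (x = -124 mm). The plate is heavy: the arm balances at x = -63 mm, that is 61 mm from this point towards the peg (67 mm from the plate's outer face); grip it within 20 mm of there.
- bracket_tip (a point): Point on the arm's underside under the brass peg (x = +120 mm). The wood is bare and soft: a grip of 20 to 30 N per finger is ample, more than 45 N per finger dents it.
- jig: Assembly jig, fixed: plywood board 300 mm long, 130 wide, 18 thick; blue stop block across one end (14 mm thick, 100 wide, rising 30 above the board); two pairs of orange cheek blocks (rising 20 above the board) leaving a 22 mm channel along its middle. Origin: on the table under the board's middle; x along the channel from the blue stop to the open end, z up.
- jig_foot (a point): Point on the jig's floor (top of the board, 18 mm above the table), in the channel just inside the blue stop (x = -124 mm from the jig's origin): the arm's foot point belongs straight above it.
- jig_tip (a point): Point on the jig's floor, in the channel near the open end (x = +120 mm from the jig's origin): the arm's tip point belongs straight above it.
- hoop: Bystander: dark wooden hoop lying flat, 110 mm outer diameter, 12 mm high. Origin: centre of its underside.
- jar: Bystander: amber glass jar with a brass lid, 60 mm diameter, 80 mm high. Origin: centre of its underside.
- mug: Bystander: blue mug, 76 mm diameter, 90 mm high, handle to its +y. Origin: centre of its underside.
- phone: Bystander: black phone lying flat, 75 x 150 x 10 mm. Origin: centre of its underside.
- scissors: Bystander: scissors with green handles lying flat, about 230 mm long, 10 mm high. Origin: on the table at the pivot; handles to its -x.

How it is judged:
On the way:
1. the planter arm is lifted clear of the table, gripped at its balance point (height (world z) of each of bracket_foot, bracket_tip above 0.025 m and contact force between bracket and the fingers above 1 N and x of the grasp point in the frame of bracket between -0.083 and -0.043 m), for 0.2 s.
At the end, for the whole second after the job is handed in: The planter arm is held still in the fingers within 20 mm of its balance point, level within 6 degrees, both its ends 70 to 130 mm above the jig's floor and each within 25 mm sideways of straight above its place in the jig (foot plate over the blue-stop end), carried by nothing but the fingers (horizontal distance between bracket_foot and jig_foot below 0.025 m and horizontal distance between bracket_tip and jig_tip below 0.025 m and z of bracket_foot in the frame of jig_foot between 0.07 and 0.13 m and z of bracket_tip in the frame of jig_tip between 0.07 and 0.13 m and angle between bracket's own z axis and vertical below 0.1 rad and x of the grasp point in the frame of bracket between -0.083 and -0.043 m and contact force between bracket and the fingers above 1 N and contact force between bracket and jig below 0.1 N and linear speed of bracket below 0.03 m/s and angular speed of bracket below 0.2 rad/s); the arm keeps its last pose, push and grip.
It fails at once if the wooden arm is squeezed with more than about 45 N per finger (contact force between bracket and the fingers above 90 N).
It fails at once if the jig is bumped by the planter arm or the robot (contact force between any of bracket, the arm, the fingers and jig above 2 N).
It fails at once if a bystander is moved by more than 15 mm (distance of any of hoop, jar, mug, phone, scissors from where it was at the start of the episode above 0.015 m).
It also fails if it takes over 45 s, if anything falls off the work surface, if the arm or the gripper's body presses on something with over 40 N, if the wrist force passes 120 N, or if a joint passes its speed limit or range.

## Working session

There is one attempt and no reset: what is moved stays moved. The work goes in short steps, each a Python script; the robot and the scene stay as the last script left them, time stands still between calls to the robot, and variables do not carry over. Pictures are saved under pics/ and viewed, about 8 in all and at most 12, crops included, and the job is handed in when it is done.

```bash
mkdir -p pics; python3 - <<'E'
from station import *
import cv2
for n in("top","scene"):
    cv2.imwrite(f"pics/{n}0.png",snapshot(n)[:,:,::-1]); c=get_calibration(n); print(n,c)
print(get_calibration("wrist"),read_ee_pos(),read_ee_rot(),read_clock(),read_force())
E
```

```text
top {'camera_matrix': array([[422.50557313,   0.        , 318.52834162],
       [  0.        , 422.50557313, 194.69453299],
       [  0.        ,   0.        ,   1.        ]]), 'dist_coeffs': array([-0.09182358,  0.        ,  0.        ,  0.        ,  0.        ]), 'T': array([[ 0.02643782,  0.99041481, -0.13557116,  0.37271863],
       [-0.99960058,  0.02754704,  0.0063121 ,  0.02727849],
       [ 0.00998618,  0.13535013,  0.99074751,  1.42867891],
       [ 0.        ,  0.        ,  0.        ,  1.        ]])}
scene {'camera_matrix': array([[423.64910318,   0.        , 323.69538457],
       [  0.        , 423.64910318, 203.74830381],
       [  0.        ,   0.        ,   1.        ]]), 'dist_coeffs': array([-0.02907338,  0.        ,  0.        ,  0.        ,  0.        ]), 'T': array([[ 0.6413472 , -0.41837682,  0.64314432,  1.42305633],
       [ 0.76708531,  0.3322383 , -0.54881494, -0.72788319],
       [ 0.01593428,  0.84532748,  0.53401081,  0.76171248],
       [ 0.        ,  0.        ,  0.        ,  1.        ]])}
{'camera_matrix': array([[349.19842981,   0.        , 315.83466683],
       [  0.        , 349.19842981, 202.1629127 ],
       [  0.        ,   0.        ,   1.        ]]), 'dist_coeffs': array([-0.03677818,  0.        ,  0.        ,  0.        ,  0.        ]), 'hand_eye': array([[ 3.88667522e-04,  9.54129418e-01,  2.99394227e-01,
         7.71399457e-02],
       [ 9.99999872e-01, -4.67923472e-04,  1.93030033e-04,
         4.31523437e-04],
       [ 3.24269219e-04,  2.99394113e-01, -9.54129477e-01,
        -1.34338899e-01],
       [ 0.00000000e+00,  0.00000000e+00,  0.00000000e+00,
         1.00000000e+00]])} [ 0.29345882 -0.57936357  0.23839288] [ 9.72637713e-01  2.32325500e-01 -2.69113371e-04 -8.17290312e-04] 0.1 [ 0.49366755 -0.74788183 -0.17446133]
```

View pics/top0.png

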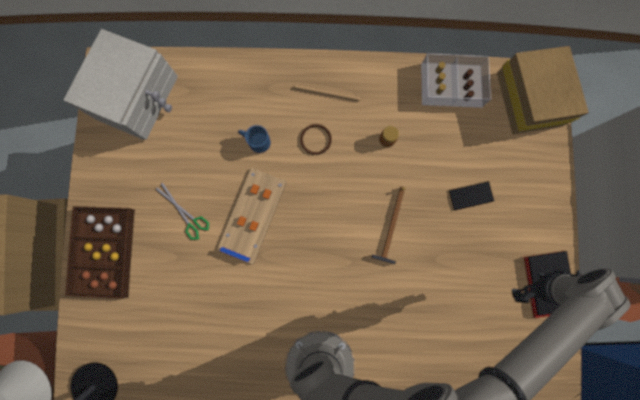

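View pics/scene0.png

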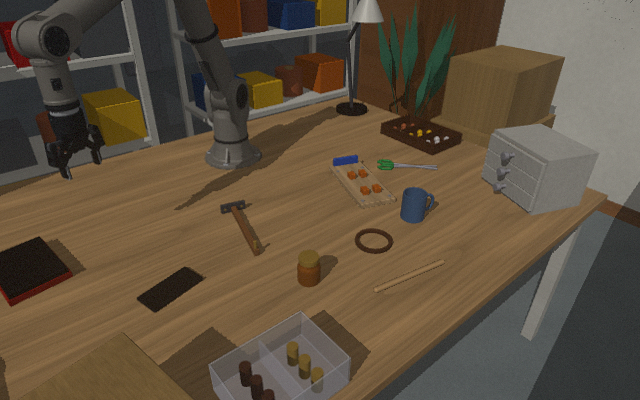

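```bash
cat > h.py <<'E'
from station import *
import cv2, numpy as np
from scipy.spatial.transform import Rotation as R
def down(yaw):  # tool z down, tool x along yaw
    return (R.from_euler('z',yaw)*R.from_euler('x',np.pi)).as_quat()
def camT(name):
    c=get_calibration(name)
    if name!="wrist": return c,c["T"]
    T=np.eye(4); T[:3,:3]=R.from_quat(read_ee_rot()).as_matrix(); T[:3,3]=read_ee_pos()
    return c,T@c["hand_eye"]
def cast(px,z,c,T):
    px=np.array(px,float).reshape(-1,1,2); z=np.broadcast_to(z,len(px))
    u=cv2.undistortPoints(px,c["camera_matrix"],c["dist_coeffs"])[:,0]
    d=np.c_[u[:,0],-u[:,1],-np.ones(len(u))]@T[:3,:3].T; o=T[:3,3]
    return o+d*((z-o[2])/d[:,2])[:,None]
E
python3 - <<'E'
from h import *
c,T=camT("top")
img=cv2.imread("pics/top0.png"); hsv=cv2.cvtColor(img,cv2.COLOR_BGR2HSV)
roi=np.zeros(img.shape[:2],np.uint8); roi[160:270,210:300]=255
for n,lo,hi,z in(("blue",(105,120,60),(130,255,255),.048),("orange",(3,150,120),(14,255,255),.038)):
    m=cv2.inRange(hsv,lo,hi)&roi; k,_,st,ce=cv2.connectedComponentsWithStats(m)
    ce=ce[1:][st[1:,4]>8]; print(n,ce.round(1).tolist(),cast(ce,z,c,T)[:,:2].round(4).tolist())
a=cast([[383,259],[401,190]],[.03,.022],c,T); print(a)
d=a[1]-a[0]; yaw=np.arctan2(d[1],d[0]); b=a[0]+.061*d/np.hypot(d[0],d[1]); print(yaw,b)
move_ptp([b[0],b[1],.22],down(yaw)); c,T=camT("wrist"); print(read_ee_pos(),read_ee_rot(),read_clock())
np.savez("w1.npz",T=T)
cv2.imwrite("pics/w1.png",snapshot("wrist")[:,:,::-1])
E
```

```text
blue [[234.2, 254.1]] [[0.3595, 0.287]]
orange [[254.5, 188.8], [266.4, 193.5], [241.1, 220.8], [253.4, 225.4]] [[0.5768, 0.2322], [0.5621, 0.1918], [0.469, 0.2714], [0.4549, 0.2302]]
[[ 0.35641781 -0.19945952  0.03      ]
 [ 0.58899427 -0.26026848  0.022     ]]
-0.2557331998220648 [ 0.41543398 -0.21488976  0.02797   ]
[ 0.41545423 -0.21589269  0.22016373] [ 9.91768146e-01 -1.28046194e-01  2.24161220e-04  2.58686139e-04] 1.5333
```

View pics/w1.png

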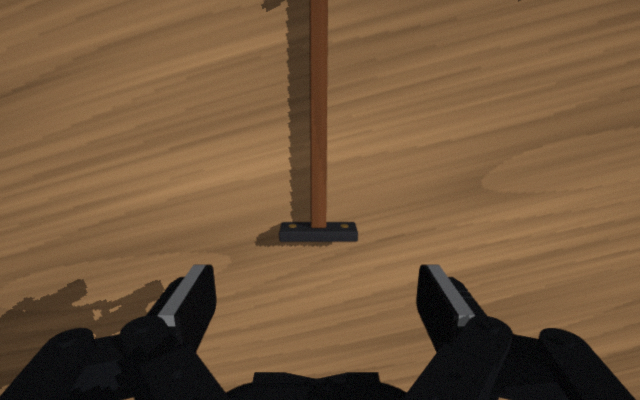

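The wrist view shows the bar upright at columns 310-328 and the foot plate at rows 222-241, columns 279-357. I'll segment both and cast rays.

```bash
python3 - <<'E'
from h import *
c=get_calibration("wrist"); T=np.load("w1.npz")["T"]
img=cv2.imread("pics/w1.png"); hsv=cv2.cvtColor(img,cv2.COLOR_BGR2HSV)
print([hsv[100,x].tolist() for x in(285,300,312,319,325,335)])
print([(y,hsv[y,290].tolist()) for y in range(216,246,2)])
L=[];Rr=[]
for y in range(10,215,5):
    r=hsv[y,300:340].astype(int); w=np.where((r[:,0]<11)&(r[:,1]>130)&(r[:,2]>60))[0]
    if len(w)>5: L.append((300+w[0],y)); Rr.append((301+w[-1],y))
l=cast(L,.022,c,T)[:,:2]; r=cast(Rr,.022,c,T)[:,:2]; mid=(l+r)/2
print("width",np.linalg.norm(l-r,axis=1).mean(),np.array(L)[[0,-1]],np.array(Rr)[[0,-1]])
vx,vy,x0,y0=cv2.fitLine(mid.astype(np.float32),cv2.DIST_L2,0,.01,.01).ravel(); s=np.sign(vx)
d=np.array([vx,vy])*s; p0=np.array([x0,y0]); print("yaw",np.arctan2(d[1],d[0]))
t=cast([[318,222],[318,235],[318,241.5]],[.03,.03,0.0],c,T)[:,:2]
print("inner/outer top, outer bottom along axis", (t-p0)@d, p0,d)
E
```

```text
[[14, 124, 138], [14, 129, 69], [11, 155, 97], [11, 160, 97], [11, 165, 99], [15, 121, 145]]
[(216, [15, 128, 134]), (218, [16, 120, 142]), (220, [15, 120, 145]), (222, [17, 76, 54]), (224, [18, 117, 63]), (226, [18, 158, 87]), (228, [12, 34, 37]), (230, [105, 18, 29]), (232, [120, 13, 40]), (234, [130, 35, 44]), (236, [120, 19, 41]), (238, [130, 21, 36]), (240, [120, 19, 40]), (242, [16, 116, 66]), (244, [14, 136, 79])]Traceback (most recent call last):
  File "<stdin>", line 10, in <module>
  File "h.py", line 13, in cast
    u=cv2.undistortPoints(px,c["camera_matrix"],c["dist_coeffs"])[:,0]
      ~~~~~~~~~~~~~~~~~~~^^^^^^^^^^^^^^^^^^^^^^^^^^^^^^^^^^^^^^^^
cv2.error: OpenCV(4.12.0) /io/opencv/modules/calib3d/src/undistort.dispatch.cpp:347: error: (-215:Assertion failed) CV_IS_MAT(_src) && CV_IS_MAT(_dst) && (_src->rows == 1 || _src->cols == 1) && (_dst->rows == 1 || _dst->cols == 1) && _src->cols + _src->rows - 1 == _dst->rows + _dst->cols - 1 && (CV_MAT_TYPE(_src->type) == CV_32FC2 || CV_MAT_TYPE(_src->type) == CV_64FC2) && (CV_MAT_TYPE(_dst->type) == CV_32FC2 || CV_MAT_TYPE(_dst->type) == CV_64FC2) in function 'cvUndistortPointsInternal'
```

```bash
python3 -c "
import cv2
i=cv2.imread('pics/w1.png')[205:255,265:370]; cv2.imwrite('pics/w1c.png',cv2.resize(i,None,fx=7,fy=7,interpolation=0))"
```

```text
(no output)
```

View pics/w1c.png

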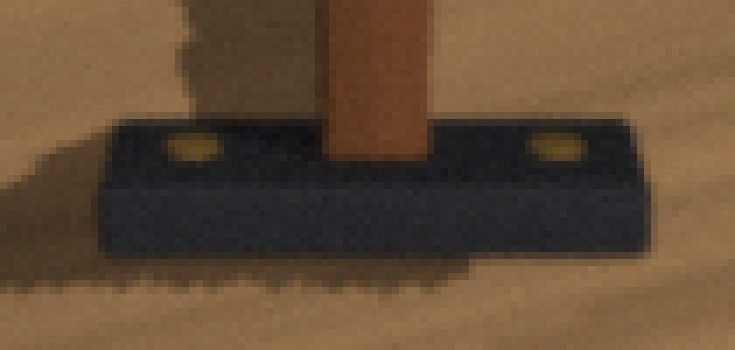

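The crop shows the plate's inner-face foot at row 222, its top inner edge at 231.7, its outer top edge at 241.5, and the bar's junction with the plate at 228.

```bash
python3 - <<'E'
from h import *
c=get_calibration("wrist"); T=np.load("w1.npz")["T"]
img=cv2.imread("pics/w1.png"); hsv=cv2.cvtColor(img,cv2.COLOR_BGR2HSV)
L=[];Rr=[]
for y in range(10,215,5):
    r=hsv[y,300:340].astype(int); w=np.where((r[:,0]<=12)&(r[:,1]>140)&(r[:,2]>80))[0]
    if len(w)>5: L.append((299.5+w[0],y)); Rr.append((300.5+w[-1],y))
l=cast(L,.022,c,T)[:,:2]; r=cast(Rr,.022,c,T)[:,:2]; mid=(l+r)/2
print("width",np.linalg.norm(l-r,axis=1).mean())
vx,vy,x0,y0=cv2.fitLine(mid.astype(np.float32),cv2.DIST_L2,0,.01,.01).ravel(); s=np.sign(vx)
d=np.array([vx,vy])*s; p0=np.array([x0,y0]); yaw=np.arctan2(d[1],d[0])
t=cast([[318,222],[318,227.7],[318,231.5],[318,241.3]],[0,.022,.03,.03],c,T)[:,:2]
s=(t-p0)@d; sf=(s-[-.006,-.006,-.006,.006]*np.array([-1,-1,-1,-1])) # foot centre = inner-6mm, outer+6mm
print("foot centre estimates",sf)
foot=p0+d*sf.mean(); bal=foot+.061*d
print("yaw",yaw,"foot",foot,"bal",bal,"top estimate .4154 -.2149 yaw -.2557")
np.savez("bal.npz",bal=bal,yaw=yaw)
# jig from top view
b=np.array([.3595,.287]); o=np.array([[.5768,.2322],[.5621,.1918],[.469,.2714],[.4549,.2302]])
a1=(o[0]+o[1])/2; a2=(o[2]+o[3])/2; print("jig yaw cheeks",np.arctan2(*(a1-a2)[::-1]),"blue-cheek",np.arctan2(*(a1-b)[::-1]),np.linalg.norm(a2-b),np.linalg.norm(a1-b))
E
```

```text
width 0.013659305316534861
foot centre estimates [-0.12228078 -0.12020216 -0.1211167  -0.11977581]
yaw -0.2559906 foot [ 0.35578187 -0.20290369] bal [ 0.41479405 -0.21834913] top estimate .4154 -.2149 yaw -.2557
jig yaw cheeks -0.3463788424894405 blue-cheek -0.3430993711299106 0.10865745487540189 0.2229439447484502
```

```bash
python3 - <<'E'
from h import *
yaw=-.344; p=np.array([.491,.240])+.05*np.array([np.cos(yaw),np.sin(yaw)])
move_ptp([*p,.30],down(yaw)); c,T=camT("wrist"); print(read_ee_pos(),read_clock())
np.savez("w2.npz",T=T); cv2.imwrite("pics/w2.png",snapshot("wrist")[:,:,::-1])
img=cv2.imread("pics/w2.png"); hsv=cv2.cvtColor(img,cv2.COLOR_BGR2HSV)
for n,lo,hi,z in(("blue",(105,120,50),(130,255,255),.048),("orange",(3,150,100),(14,255,255),.038)):
    m=cv2.inRange(hsv,lo,hi)
    for k in cv2.findContours(m,0,2)[0]:
        if cv2.contourArea(k)>60:
            r=cv2.minAreaRect(k); q=cv2.boxPoints(r); print(n,cv2.contourArea(k),q.round().tolist(),cast([r[0]],z,c,T)[0,:2].round(4))
E
```

```text
[0.53856907 0.2212709  0.2996033 ] 3.275
blue 1335.0 [[276.0, 314.0], [276.0, 295.0], [352.0, 295.0], [352.0, 314.0]] [0.3688 0.2848]
orange 425.5 [[324.0, 214.0], [341.0, 214.0], [341.0, 240.0], [324.0, 240.0]] [0.4576 0.2288]
orange 438.0 [[287.0, 214.0], [305.0, 214.0], [305.0, 240.0], [287.0, 240.0]] [0.4727 0.2705]
orange 460.5 [[324.0, 120.0], [343.0, 120.0], [343.0, 147.0], [324.0, 147.0]] [0.5634 0.1911]
orange 499.0 [[285.0, 120.0], [304.0, 120.0], [304.0, 147.0], [285.0, 147.0]] [0.5783 0.2322]
```

View pics/w2.png

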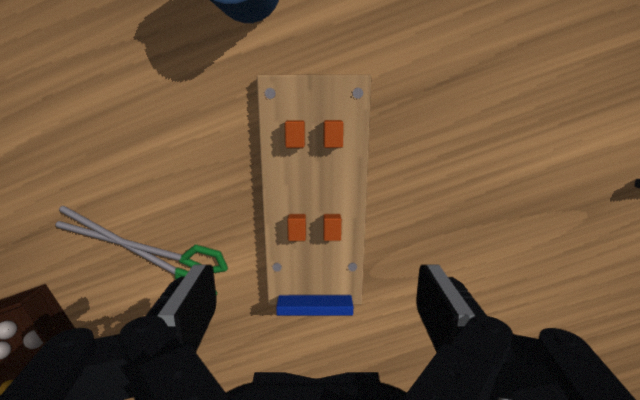

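```bash
python3 - <<'E'
from h import *
c=get_calibration("wrist"); T=np.load("w2.npz")["T"]
far=cast([[314,133.5]],.036,c,T)[0,:2]; near=cast([[314.3,227]],.036,c,T)[0,:2]; bl=cast([[314.3,313]],.048,c,T)[0,:2]
d=far-bl; d/=np.linalg.norm(d); print("yaw",np.arctan2(d[1],d[0]), np.arctan2(*(far-near)[::-1]))
f=lambda px,z:(cast([px],z,c,T)[0,:2]-bl)@d
end=f([314,75],.018); bi=f([314.3,294.5],.018); bo=f([314.3,314.5],.048); print("far end",end,"blue inner",bi,"blue outer",bo,"board near end",f([314,303],.018), f([270,303.5],.018))
for x,n in((end-.150,"from far end"),(bi+.131,"from blue inner")): print(n,"origin",bl+d*x)
E
```

```text
yaw -0.3458883483279798 -0.3445000588224211
far end 0.2906630236233178 blue inner 0.008534474743908511 blue outer -0.0022778550124009445 board near end -0.004925667197635556 -0.005763223780263809
from far end origin [0.48902445 0.24114708]
from blue inner origin [0.48796274 0.2415297 ]
```

Jig origin comes out at (0.4885, 0.2413) with yaw -0.3455; the two estimates agree within 1 mm. Next is the grasp.

```bash
python3 - <<'E'
from h import *
b=np.load("bal.npz"); q=down(float(b["yaw"])); x,y=b["bal"]
move_ptp([x,y,.14],q); print("hit",move_linear([x,y,.011],feed=.1,contact_N=6),read_ee_pos())
f0=np.array(read_force())
close_gripper(25); print("width",read_gripper_width(),"dF",np.array(read_force())-f0)
move_linear([x,y,.05],feed=.05); wait(.3)
print("lift",read_ee_pos(),np.array(read_force())-f0,read_ft_torque(),read_gripper_width(),read_clock())
cv2.imwrite("pics/s3.png",cv2.resize(snapshot("scene")[130:290,150:330,::-1],None,fx=4,fy=3.7))
cv2.imwrite("pics/w3.png",snapshot("wrist")[:,:,::-1])
E
```

```text
hit False [ 0.41527867 -0.21857871  0.01150831]
width 0.015827388477919247 dF [-0.26657397 -0.06259399  3.65814087]
lift [ 0.41467251 -0.21826471  0.04978311] [-0.17710486 -1.23569941 -0.99128558] [-0.02150756  0.00350258  0.0126946 ] 0.015441198826029937 8.4
```

View pics/s3.png

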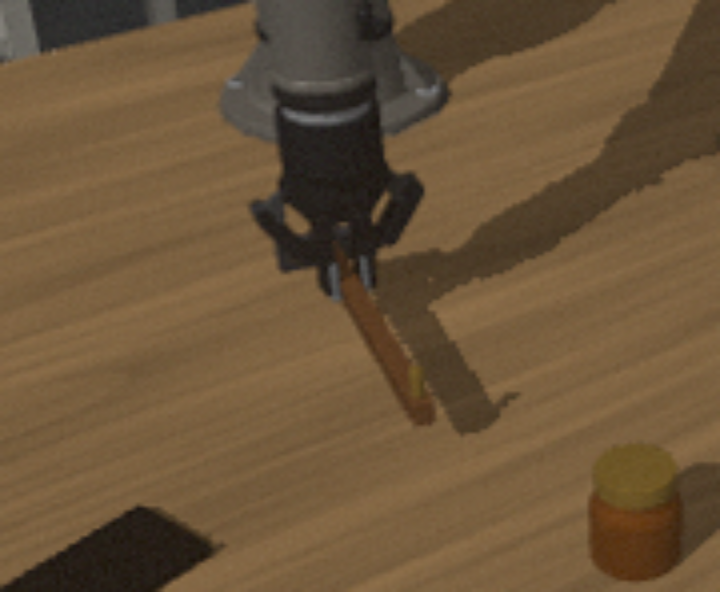

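View pics/w3.png

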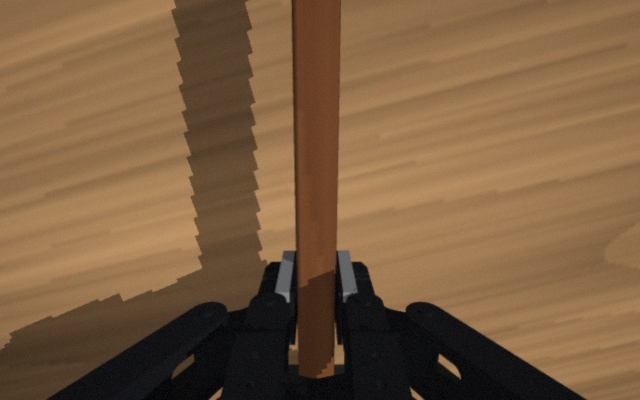

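The bar is up in the fingers; in the wrist view it passes between the pads at columns 293-340. It's clear of the table, so I'm carrying it high to the jig.

```bash
python3 - <<'E'
from h import *
x,y,_=read_ee_pos(); yaw=-.3455; t=np.array([.4885,.2413])-.063*np.array([np.cos(yaw),np.sin(yaw)])
move_linear([x,y,.2],feed=.12); move_ptp([x,y,.2],down(yaw))
move_linear([*t,.2],feed=.12); move_linear([*t,.1295],feed=.06); wait(.5)
print(t,read_ee_pos(),read_ee_rot(),down(yaw),read_gripper_width(),read_clock(),abs(np.array(read_qvel())).max())
for n in("top","scene","wrist"): cv2.imwrite(f"pics/f_{n}.png",snapshot(n)[:,:,::-1])
np.savez("w4.npz",T=camT("wrist")[1])
cv2.imwrite("pics/f_sc.png",cv2.resize(cv2.imread("pics/f_scene.png")[110:230,280:460],None,fx=4.4,fy=4.4,interpolation=2))
E
```

```text
[0.42922291 0.26263603] [0.4292382  0.26262319 0.12952709] [ 9.85113845e-01 -1.71903201e-01  2.99703581e-05 -1.17029510e-05] [ 9.85115789e-01 -1.71892064e-01 -1.05253533e-17  6.03209449e-17] 0.01542133245510948 16.1333 0.0018595206469159587
```

View pics/f_sc.png

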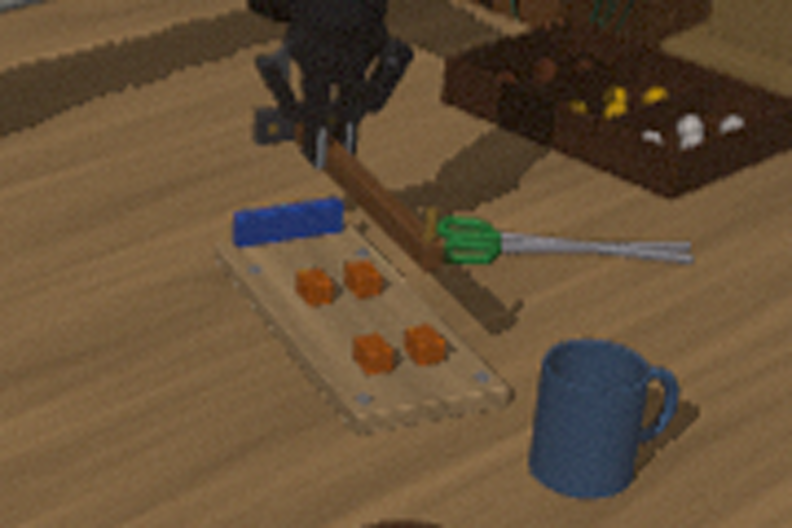

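View pics/f_wrist.png

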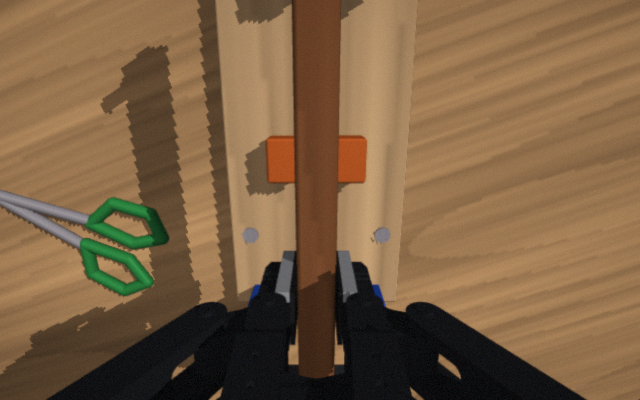

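In the scene crop the bar's free end is near (432,270), its peg at (432,222), and the foot plate at (272,125), above the blue stop. The wrist view shows the bar centred over the cheeks. I'll check the level by projecting the expected points.

```bash
python3 - <<'E'
from h import *
yaw=-.3455; o=np.array([.4885,.2413,.118]); Rz=R.from_euler('z',yaw).as_matrix()
def proj(n,P,T):
    c=get_calibration(n); C=(np.atleast_2d(P)@Rz.T+o-T[:3,3])@T[:3,:3]
    return cv2.projectPoints(C*[1,-1,-1],np.zeros(3),np.zeros(3),c["camera_matrix"],c["dist_coeffs"])[0][:,0]
P=np.array([[.130,.008,0],[.130,-.008,0],[.130,-.008,.022],[.12,0,.046],[-.118,-.040,0],[-.118,-.04,.03],[-.118,-.012,.03]])
T=get_calibration("scene")["T"]
print("scene crop px",((proj("scene",P,T)-[280,110])*4.4).round().tolist())
Tt=get_calibration("top")["T"]; print("top end/plate px",proj("top",[[.13,0,.022],[-.124,0,.03]],Tt).round(1))
Tw=np.load("w4.npz")["T"]
im=cv2.imread("pics/f_wrist.png").astype(int)
for x in(.02,.06,.10):
    p=proj("wrist",[[x,.008,.022],[x,-.008,.022]],Tw); r=int(round(p[0,1])); 
    hs=cv2.cvtColor(im[r:r+1].astype(np.uint8),cv2.COLOR_BGR2HSV)[0]; w=[u for u in range(285,350) if hs[u,0]<=12 and 140<hs[u,1] and hs[u,2]<140]
    print(x,r,"pred",p[:,0].round(1),"seen",w[:1],w[-1:])
i=cv2.imread("pics/f_top.png")[140:270,205:305]; cv2.imwrite("pics/f_tc.png",cv2.resize(i,None,fx=4.5,fy=4.5,interpolation=2))
E
```

```text
scene crop px [[444.0, 271.0], [425.0, 274.0], [427.0, 248.0], [433.0, 211.0], [259.0, 147.0], [260.0, 114.0], [291.0, 110.0]]
top end/plate px [[261.6 173.4]
 [229.4 250.1]]
0.02 75 pred [292.5 340.2] seen [294] [338]
0.06 -62 pred [290.3 342.6] seen [300] [333]
0.1 -219 pred [288.2 344.9] seen [294] [338]
```

View pics/f_tc.png

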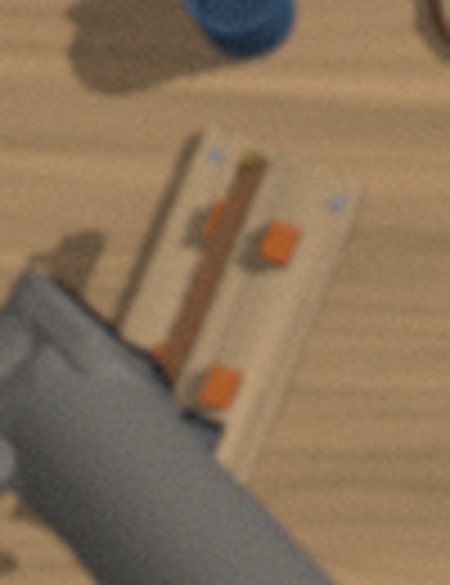

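The top view puts the bar end at pixel (262,175), against (261.6,173.4) predicted. The scene view agrees within about 1.5 px at both ends, so the bar is level and centred. Handing in.

```bash
python3 -c "
from station import *
print(read_gripper_width(),read_ee_pos(),read_clock()); close_job()"
```

```text
0.015377025776659099 [0.42924597 0.26261744 0.12949531] 16.2833
the job is handed in; nothing more can be done
```

The planter arm is held level over the jig, foot plate above the blue-stop end, and I handed the job in at about 16.3 s of the 45 s allowed. `close_job()` gives no verdict.

I gripped it at the measured balance point with the strength set to 25 N and carried it over at z = 0.2 m. I then lowered it until its underside was about 10 cm above the jig floor.

**Last checks**
- **Grip:** the fingers held steady at 15.4 mm on the 16 mm bar. I set the grip force but did not measure it at the pads.
- **Position:** the tool was within 0.1 mm of its target, and the two estimates of the jig's position agreed to about 1 mm.
- **Level:** the bar's end and the foot plate sat within about 1.5 px (a few mm) of their predicted places in the scene view. The bar's end also agreed in the top view. The foot end looked about 3 mm high, or roughly 0.01 rad of tilt.
- **Bystanders and jig:** nothing looked touched in the pictures I viewed, but I did not measure the bystanders' positions.

**Did not fully agree**
- The bar measured 13.7 mm wide in the first wrist picture instead of 16 mm, because the colour mask clipped its edges. At most this shifts the centreline by about 1 mm.
- Two of the three width checks in the last wrist picture fell outside the frame and were ignored.

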